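Switch the capsule feeder to its other tray

ROBOT

A 7-joint arm with a two-finger parallel gripper is mounted at the origin on the work surface. World frame = base frame: x ahead of the robot, y to its left, z up, the work surface at z = 0. Lengths are in mm, angles in rad, forces in N, time in s.
With the tool pointing down it reaches from about 425 to 875 mm from the base axis. Payload 8.4 kg.
Tool frame: the origin (TCP) lies at the very end of the fingers, on their centre line; the grasp point (between the pads) lies 19 mm behind it (manip.grasp_offset is the x of the grasp point in the tool frame, in mm); x points along the fingers, y is the direction in which the jaws open and shut, and the axes are right-handed (so a half turn about x gives the same grasp; the last joint's range is limited). The gripper opens to 87 mm and grips with 3 to 60 N. Pads are 19 mm wide; open, the fingers measure 117 mm over their backs; the gripper's body (75 mm by 190 mm) begins 51 mm behind the grasp point.
Start: joints at [-0.099, 0.333, 0.04, 1.465, -0.013, 1.343, -0.059], TCP at [649.972, -0.012, 222.546] pointing down, gripper open.
Joint ranges: [-2.58, 2.58], [-0.38, 2.09], [-1.3, 1.39], [0.25, 2.4], [-1.5, 4.64], [0.08, 2.09], [-2.65, 2.65]. Speed limits (rad/s): [2.22, 2.22, 2.79, 2.79, 3.14, 3.14, 3.14].

INTERFACE

Orientations are given as a unit quaternion [x, y, z, w].
In Python, from workcell import manip gives the robot as it stands.
- The arm moves only by the tool move_arm, never from a script. Its argument "targets" is a list of rows, each an object with "slide": the shift along the tool's x, y, z in m, a list of three; "rotation": the turn, a rotation vector about the tool's x, y, z in degrees, a list of three. A call has 1 to 12 rows; each row shifts and turns the pose as measured when the row begins, along the tool's axes as they then stand; what a row does not reach is not made up. A row lasts 1/12 s, in which the tool goes at most 41.7 mm and 7.16 degrees, less where a joint would pass 70% of its speed; a pose out of reach is approached as far as the arm can. A call is refused whole if a number of a shift passes 0.0417 or a number of a turn 7.16, either way. A call with a gripper value outside its range is refused whole. "claw" is the opening, from 0 (shut) to 1 (fully open), set as the call begins (left out, the last holds). The fingers move at their own pace and stop on an object; "squeeze" is the grip in N (left out, the last holds). Time passes only in rows, so rows that do not move let the fingers close. It gives the time, the measured TCP pose, the force and the opening at its end, in the units of the state.
- manip.sense(): the state, without advancing time (a new reading comes with each control period).
- manip.snapshot(name): name is "scene" or "side" or "wrist"; returns a dict with "img" (420x560x3 uint8, blue, green, red), "range_z" (420x560 float32, mm along the optical axis (not along the pixel's ray), 0 where there is no reading), "fx", "fy", "cx", "cy" (pixels), "D" ([k1, k2, p1, p2, k3] as OpenCV has them; the pictures are not rectified), "world_from_camera" (4x4, takes a point from camera to world coordinates); the wrist camera has in their place "hand_eye" (4x4, takes a point from camera to tool coordinates, whose origin is the TCP and whose axes are the tool frame's). Camera axes: x right, y up, looking along -z (the intrinsics and any distortion apply to the point x, -y, -z); pixel columns grow to the right and rows downward; lengths in mm; the calibration is good to about 2 mm. A picture is of the moment at which its call begins: read the wrist's pose just before it.
- manip.finish_job(): hands the job in, once; it reports no verdict.
Trained networks look in the newest picture that a camera, given by its name, has taken for a name from the list of things; names that differ only in an ending like _2 or _b are one class to them, and where a whole thing is asked for, a point or a joint stands for the part that bears it (a point fixed in the world has none). Each returns a list of dicts, best first, with "conf" (0 to 1); they miss things now and then, are a little off and sometimes report something else, mostly with a low value. They report only what shows in the picture. A call takes as long as a camera call.
- manip.regions_of(camera, name): "mask" (420x560 bool, what is visible of it) and "point" ([column, row] in pixels, amid what is visible of it).
- manip.spot_point(camera, name): "point" ([column, row] in pixels: a listed point, or the origin of a listed thing).
The state is a dict: "time_s": time; "qpos": joint angles; "qd": joint speeds; "joint_efforts": joint torques, N m; "ee_pos": TCP position; "orientation": TCP orientation; "force": force on the tool from outside, world axes, zero at the start; "wrist_torque": the same for the moment, N m; "finger_gap": finger opening in mm.
Only numpy, scipy, OpenCV 4.12 (cv2) and the standard library are available. Lean on these libraries where they do the work, as an engineer would, in place of code of your own. Each camera call takes 0.05 s, during which the arm holds its last target.

TASK

The seesaw gate of the capsule feeder on the packing table slopes towards a tray that should get no more. With your fingertips, press the raised end of the gate down so that it rocks over and slopes to the other tray, and only then push the two orange toy capsules along their channel onto the gate, so that both roll down by themselves and come to rest in that other tray. Do not lift or carry the capsules or guide them once they are rolling, and leave everything else on the table undisturbed.

Things in the scene. Friction and masses are not known exactly. Their poses are not given: they have to be found in the camera images.
- stand: Capsule feeder fixed to the table, T-shaped, 560 mm wide. Origin: on the table right below the mouth of the feed channel; x points along the channel in the feeding direction (away from the robot), y left along the gate, z up. Yellow gate at x = 4 to 90, y = -105 to 105 mm. Clear fixed guards along its near edge (x = -4 to 0, |y| = 27 to 111 mm, tops 105 mm above the table).
- gate (a joint): Tilt of the yellow seesaw gate, -0.26 to 0.26 rad between stops; pivot 90 mm above the table, along the feeder's x at y = 0. Positive: left (blue) end up, capsules roll to the right (red) tray; negative: the reverse. Top-heavy: it starts at either stop, falls to the other by itself once pressed past level (under 2 N at its end). Steel disc over the pivot at its far edge, top 64 mm above the pivot.
- gate_left_pad (a point): Centre of the blue press pad on top of the gate's left end (84 x 30 mm), 88 mm left of the pivot; about 115 mm above the table when raised, 69 mm when down.
- gate_right_pad (a point): Centre of the red press pad on top of the gate's right end (84 x 30 mm), 88 mm right of the pivot; about 115 mm above the table when raised, 69 mm when down.
- channel_mouth (a point): Middle of the feed channel's floor at its mouth, 96 mm above the table (feeder x = 0, y = 0). The aluminium channel runs from x = -100 mm to here, inner width 42 mm, side walls 9 mm high (tops 105 mm above the table), a 1.5 mm ridge across each open end. A ball rolls off along the gate once its centre is past this point; the gate has a 22 mm high back wall 90 mm beyond it.
- blue_tray (a point): Middle of the floor of the open blue tray at the left (+y) end, 10 mm above the table; inside 100 x 102 mm, end wall 70 mm high, side walls 55 mm. A fixed aluminium chute leads into it from the gate's left end.
- red_tray (a point): The same for the red tray at the right (-y) end.
- ball_front_center (a point): Centre of the front toy capsule: hard plastic ball, orange with a white band, 40 mm diameter, about 40 g, lying loose in the channel next to the mouth, centre 20 mm above the channel floor. It rolls freely.
- ball_rear_center (a point): Centre of the rear toy capsule, same as the front one, behind it in the channel (gap of a few mm), nearer the robot. Push this one from behind, slowly (about 30 mm/s), and it pushes the front one ahead of it; fingertips just above the channel walls (15 to 20 mm over the channel floor) meet it well.
- tape_roll: Bystander: roll of brown packing tape lying flat, 90 mm across, 48 mm high; origin under its centre.
- stapler: Bystander: blue and black stapler, 35 x 120 x 34 mm; origin under its centre.
- tape_dispenser: Bystander: red desk tape dispenser, 70 x 190 x 90 mm; origin under its centre.
- mug: Bystander: white mug, 80 mm across, 90 mm high; origin under its centre.
- marker: Bystander: black marker pen, 130 mm long, 16 mm thick; origin under its middle.
- phone: Bystander: phone in a blue case lying flat, 75 x 150 x 10 mm; origin under its centre.

How it is judged:
By the outcome, as a careful person would: the job done as asked, in the order asked, and still so for the second after the job is handed in, with the robot touching nothing.
It also fails if it takes over 51 s, if anything falls off the work surface, if the arm or the gripper's body presses on something with over 40 N, if the wrist force passes 120 N, or if a joint passes its speed limit or range.

## Working session

There is one attempt and no reset: what is moved stays moved. The work goes in short steps, Python scripts to look and compute and a tool call to move; the robot and the scene stay as the last step left them, time stands still between calls to the robot, and variables do not carry over. Pictures are saved under pics/ and viewed, and the job is handed in when it is done.

Besides the shell and the picture viewer there is one more tool, called after "Emit:" as name(argument=value, ...), one argument or row to a line, values as JSON. move_arm: Moves the arm, as the interface text tells. Its arguments: {"type":"object","properties":{"targets":{"type":"array"},"claw":{"type":"number"},"squeeze":{"type":"number"}},"required":["targets"]}

```bash
mkdir -p pics
cat > h.py <<'E'
import numpy as np, cv2
from workcell import manip
from scipy.spatial.transform import Rotation as R
def snap(n,f):
    s=manip.sense(); d=manip.snapshot(n); cv2.imwrite('pics/'+f+'.png',d['img'])
    if 'hand_eye' in d:
        T=np.eye(4);T[:3,:3]=R.from_quat(s['orientation']).as_matrix();T[:3,3]=s['ee_pos'];d['W']=T@np.array(d['hand_eye'])
    else: d['W']=np.array(d['world_from_camera'])
    return d
def ray(d,p):
    K=np.array([[d['fx'],0,d['cx']],[0,d['fy'],d['cy']],[0,0,1]])
    u=cv2.undistortPoints(np.array([[p]],float),K,np.array(d['D']))[0,0]
    return d['W'][:3,3], d['W'][:3,:3]@np.array([u[0],-u[1],-1])
def depth(d,p):
    o,v=ray(d,p); c,r=int(round(p[0])),int(round(p[1]))
    w=d['range_z'][max(0,r-2):r+3,max(0,c-2):c+3];w=w[w>0]
    return o+v*np.median(w) if len(w) else None
def tri(rs):
    A=np.zeros((3,3));b=np.zeros(3)
    for o,v in rs:
        v=v/np.linalg.norm(v);P=np.eye(3)-np.outer(v,v);A+=P;b+=P@o
    x=np.linalg.solve(A,b)
    return x,[np.linalg.norm((np.eye(3)-np.outer(v,v)/(v@v))@(x-o)) for o,v in rs]
E
cat > a.py <<'E'
from h import *
np.set_printoptions(precision=1,suppress=True)
s=manip.sense();print(s['time_s'],s['ee_pos'],s['orientation'],s['force'])
rs={}
for n in ['scene','side','wrist']:
    d=snap(n,n+'0')
    for k in ['stand','gate_left_pad','gate_right_pad','channel_mouth','ball_front_center','ball_rear_center','blue_tray','red_tray','tape_roll','stapler','tape_dispenser','mug','marker','phone']:
        r=manip.spot_point(n,k)
        if r:
            p=r[0]['point'];z=depth(d,p)
            print(n,k,round(r[0]['conf'],2),np.array(p),z)
            if r[0]['conf']>.4: rs.setdefault(k,[]).append(ray(d,p))
for k,v in rs.items():
    if len(v)>1: print(k,*tri(v))
print(manip.sense()['time_s'])
E
python3 a.py
```

```text
0.0 [649.5  -0.  221.6] [-0.5 -0.5  0.5 -0.5] [-0.1  0.4 -0. ]
scene stand 0.9 [271.8 241.4] [684.1 -35.4  85. ]
scene gate_left_pad 0.86 [301.9 220.5] [622.1  50.4 112.3]
scene gate_right_pad 0.7 [243.9 232.9] [ 622.  -119.3   69.1]
scene channel_mouth 0.95 [272.3 219. ] [585.8 -35.9  93.2]
scene ball_rear_center 0.5 [271.8 199.6] [532.  -37.9 127.9]
scene blue_tray 0.61 [349.5 251.6] [672.  186.3  37.3]
scene red_tray 0.66 [198.8 254.8] [ 699.6 -241.    51. ]
scene tape_roll 0.59 [370.8 209.8] [435.7 291.9  25.2]
scene stapler 0.94 [199.  213.8] [ 429.7 -292.6    9.5]
scene tape_dispenser 0.67 [132.  250.5] [ 637.9 -456.3   17.9]
scene mug 0.57 [432.8 247. ] [638.4 436.8  25.7]
scene marker 0.41 [424.9 217.8] [463.3 468.2  10. ]
scene phone 0.62 [142.9 212.5] [ 414.7 -491.1    6.5]
side stand 0.78 [270.7 235.6] [571.4 -21.8   8.1]
side gate_left_pad 0.81 [239.5 212.2] [631.3  41.4 111.6]
side gate_right_pad 0.8 [267.4 194.7] [ 631.7 -128.7   67.3]
side channel_mouth 0.78 [269.3 206.6] [574.5 -23.  105.5]
side ball_front_center 0.65 [239.9 214. ] [623.4  53.3 115.7]
side ball_rear_c
[... 1488 characters left out ...]
oat64(170.47088171307664)]
red_tray [ 650.8 -254.4   10.4] [np.float64(0.2818463261668316), np.float64(0.2818463261668226)]
tape_roll [390.  299.6  -1.3] [np.float64(4.578552893267543), np.float64(4.578552893267396)]
stapler [ 415.8 -294.9   -2.2] [np.float64(2.5802980761336496), np.float64(2.580298076133711)]
tape_dispenser [ 618.5 -465.5    1.3] [np.float64(0.8909901882245341), np.float64(0.8909901882245674)]
mug [606.8 449.8   1.4] [np.float64(1.6126256398990326), np.float64(1.6126256398990302)]
marker [451.9 467.2   5.6] [np.float64(5.591222889093466), np.float64(5.591222889093405)]
ball_front_center [606.4   5.2 124.6] [np.float64(46.95784725701319), np.float64(46.957847257013086)]
2.25
```

```bash
python3 -c "
import cv2,numpy as np
a=cv2.imread('pics/scene0.png')[170:290,170:380];b=cv2.imread('pics/side0.png')[150:310,170:380];c=cv2.imread('pics/wrist0.png')
cv2.imwrite('pics/m1.png',np.hstack([cv2.resize(a,(400,229)),cv2.resize(b,(400,305))[:229]]))
cv2.imwrite('pics/a.png',cv2.resize(a,(800,457)));cv2.imwrite('pics/b.png',cv2.resize(b,(780,594)))"
```

```text
(no output)
```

View pics/a.png

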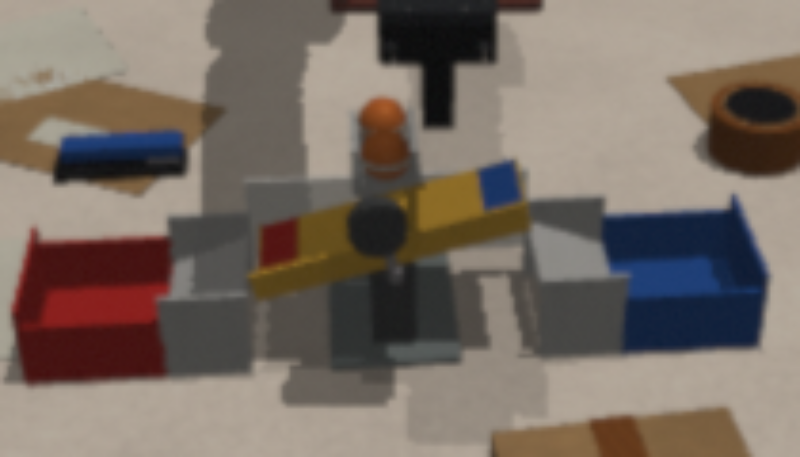

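View pics/b.png

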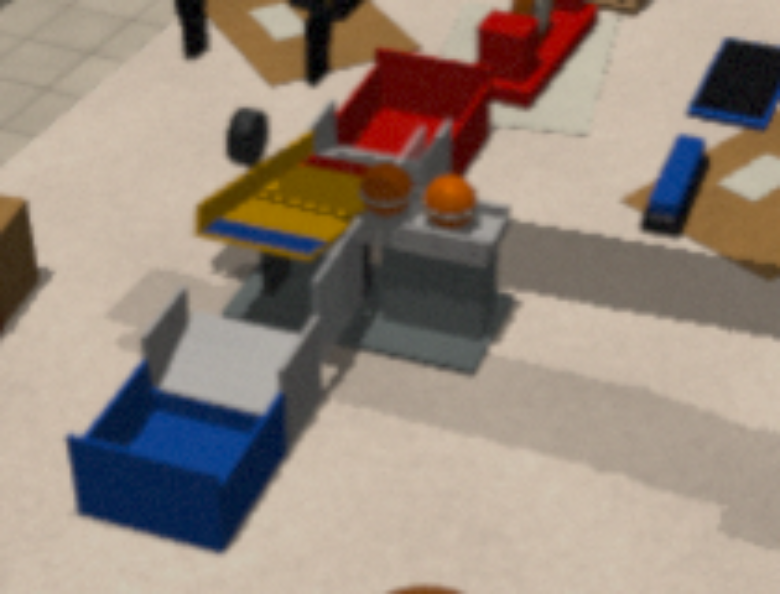

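View pics/wrist0.png

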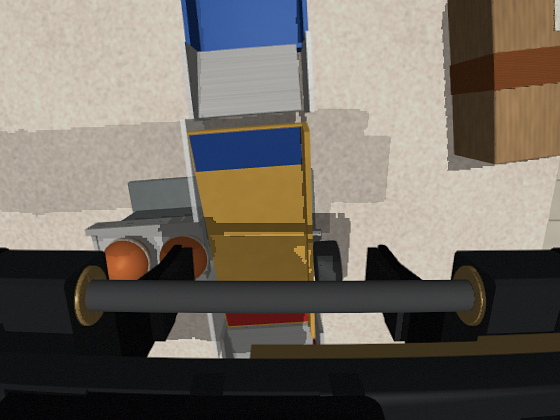

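The pictures show the blue end raised. In the wrist view the blue pad is at (247,149), the rear ball at (126,262) and the front ball at (184,257). The gate slopes to the red tray, so I press the blue pad. Mouth is about (582,-38) and yaw about 2 deg. The tool axes work out to x = down, y = +world x, z = -world y.

Emit:
move_arm(
  claw=0,
  targets=[
    {"slide": [0.005,-0.004,-0.009],"rotation": [-1.1,0,0]},
    {"slide": [0.01,-0.005,-0.01],"rotation": [-1.1,0,0]},
    {"slide": [0.012,-0.005,-0.01],"rotation": [0,0,0]},
    {"slide": [0.012,-0.005,-0.01],"rotation": [0,0,0]},
    {"slide": [0.012,-0.004,-0.01],"rotation": [0,0,0]},
    {"slide": [0.01,0,0],"rotation": [0,0,0]},
    {"slide": [0,0,0],"rotation": [0,0,0]},
    {"slide": [0,0,0],"rotation": [0,0,0]},
    {"slide": [0,0,0],"rotation": [0,0,0]},
  ],
)

```text
time_s: 3.0
ee_pos: [623.1, 53.3, 157.7]
orientation: [0.488, 0.512, -0.488, 0.512]
force: [0.5, -0.5, 1.0]
finger_gap: 35.4
```

Emit:
move_arm(
  claw=0,
  targets=[
    {"slide": [0,0.003,0.003],"rotation": [0,0,0]},
    {"slide": [0,0,0],"rotation": [0,0,0]},
    {"slide": [0,0,0],"rotation": [0,0,0]},
    {"slide": [0,0,0],"rotation": [0,0,0]},
    {"slide": [0,0,0],"rotation": [0,0,0]},
  ],
)

```text
time_s: 3.42
ee_pos: [628.8, 47.5, 160.2]
orientation: [0.49, 0.51, -0.488, 0.512]
force: [0.7, -0.5, -0.9]
finger_gap: 3.8
```

```bash
cat > b.py <<'E'
from h import *
import sys
np.set_printoptions(precision=1,suppress=True)
t=sys.argv[1]
s=manip.sense();print(s['time_s'],s['ee_pos'],s['finger_gap'],s['force'])
rs={}
for n in ['scene','side','wrist']:
    d=snap(n,n+t)
    for k in ['channel_mouth','gate_left_pad','gate_right_pad','ball_front_center','ball_rear_center']:
        r=manip.spot_point(n,k)
        if r:
            p=r[0]['point'];z=depth(d,p)
            print(n,k,round(r[0]['conf'],2),np.array(p),z)
            if r[0]['conf']>.4: rs.setdefault(k,[]).append(ray(d,p))
for k,v in rs.items():
    if len(v)>1: x,e=tri(v);print(k,x,np.array(e))
ims=[cv2.resize(cv2.imread('pics/scene'+t+'.png')[170:290,170:380],(400,229)),cv2.resize(cv2.imread('pics/side'+t+'.png')[150:300,170:380],(400,286))]
c=cv2.imread('pics/wrist'+t+'.png');c=cv2.resize(c,(400,300))
o=np.zeros((590,800,3),np.uint8);o[:229,:400]=ims[0];o[:286,400:]=ims[1];o[290:,:400]=c
cv2.imwrite('pics/mos'+t+'.png',o)
E
python3 b.py 1
```

```text
3.4167 [628.8  47.5 160.2] 3.7946854676978177 [ 0.7 -0.5 -0.9]
scene channel_mouth 0.56 [271.7 217.1] [583.2 -37.7  98.3]
scene gate_left_pad 0.74 [299.4 221.9] [628.   43.  111.5]
scene gate_right_pad 0.74 [243.7 235.7] [ 637.  -118.6   70.1]
scene ball_front_center 0.61 [269.9 214.1] [591.3 -42.4 114.5]
scene ball_rear_center 0.59 [270. 202.] [538.9 -43.3 123.7]
side channel_mouth 0.85 [270.1 205.3] [571.6 -22.1 111. ]
side gate_left_pad 0.87 [239.9 212. ] [630.3  40.9 112.3]
side gate_right_pad 0.9 [264.7 192.7] [ 656.2 -160.    49.9]
side ball_front_center 0.75 [272.8 199.8] [565.8 -27.5 127.2]
side ball_rear_center 0.52 [272.7 235.4] [565.8 -23.2   9.5]
wrist gate_left_pad 0.87 [269.9 236. ] [623.1  47.5 114.7]
wrist ball_rear_center 0.97 [120.9 357.2] [594.5  71.7 261.5]
channel_mouth [580.4 -38.5  97.5] [1.2 1.2]
gate_left_pad [626.3  44.5 112.6] [2.4 3.2 3.8]
gate_right_pad [ 638.6 -120.3   74.4] [3.2 3.2]
ball_front_center [577.5 -45.7 109.2] [4.3 4.3]
ball_rear_center [526.8 -24.2  90.2] [29.7 64.9 35.5]
```

View pics/mos1.png

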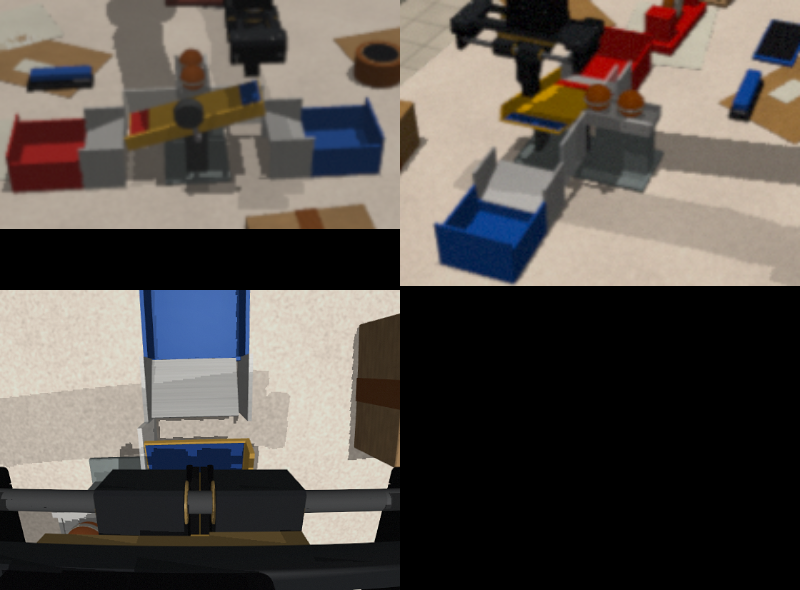

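The mosaic shows the fingers shut over the blue pad (wrist at about 200,455), balls still in place. Press down.

Emit:
move_arm(
  targets=[
    {"slide": [0.02,0,0],"rotation": [0,0,0]},
    {"slide": [0.015,0,0],"rotation": [0,0,0]},
    {"slide": [0.007,0,0],"rotation": [0,0,0]},
    {"slide": [0.007,0,0],"rotation": [0,0,0]},
    {"slide": [0.007,0,0],"rotation": [0,0,0]},
    {"slide": [0.007,0,0],"rotation": [0,0,0]},
    {"slide": [0.007,0,0],"rotation": [0,0,0]},
    {"slide": [0.005,0,0],"rotation": [0,0,0]},
  ],
)

```text
time_s: 4.98
ee_pos: [631.1, 48.3, 84.2]
orientation: [0.491, 0.509, -0.486, 0.513]
force: [-0.1, 0.7, -0.2]
finger_gap: 0.2
```

Emit:
move_arm(
  targets=[
    {"slide": [-0.012,0,0],"rotation": [0,0,0]},
    {"slide": [-0.025,0,0],"rotation": [0,0,0]},
    {"slide": [-0.03,0,0],"rotation": [0,0,0]},
    {"slide": [-0.03,-0.01,0.005],"rotation": [0,0,0]},
    {"slide": [0,-0.02,0.015],"rotation": [0,0,0]},
    {"slide": [0,-0.025,0.015],"rotation": [0,0,0]},
    {"slide": [0,-0.025,0.015],"rotation": [0,0,0]},
    {"slide": [0,-0.025,0.015],"rotation": [0,0,0]},
    {"slide": [0,-0.025,0.01],"rotation": [0,0,0]},
    {"slide": [0,-0.02,0.005],"rotation": [0,0,0]},
    {"slide": [0,-0.01,0],"rotation": [0,0,0]},
    {"slide": [0,0,0],"rotation": [0,0,0]},
  ],
)

```text
time_s: 5.98
ee_pos: [469.7, -42.4, 195.5]
orientation: [0.494, 0.507, -0.483, 0.516]
force: [1.6, -0.4, 0.6]
finger_gap: 0.0
```

```bash
python3 b.py 2; python3 -c "
from h import *;print(R.from_quat(manip.sense()['orientation']).as_matrix().round(3))"
```

```text
5.9833 [469.7 -42.4 195.5] 0.04171854274574873 [ 1.6 -0.4  0.6]
scene channel_mouth 0.8 [268.4 220.7] [595.2 -47.3  93.6]
scene gate_left_pad 0.95 [303.1 235. ] [631.1  54.4  67. ]
scene gate_right_pad 0.82 [242.2 223.6] [ 638.6 -120.   114.3]
scene ball_front_center 0.66 [268.2 213. ] [587.6 -47.5 116. ]
scene ball_rear_center 0.43 [270.5 200.7] [535.4 -41.8 126.1]
side channel_mouth 0.59 [272.5 204.1] [564.5 -22.5 116.6]
side gate_left_pad 0.68 [237.4 223.9] [640.4  41.1  70.3]
side gate_right_pad 0.87 [267.1 184. ] [ 626.3 -117.4  112. ]
side ball_front_center 0.45 [272.  197.3] [570.6 -32.8 130.7]
side ball_rear_center 0.52 [291.5 204.3] [512.2 -30.2 125.5]
wrist gate_left_pad 0.89 [469.9 105.4] [624.4  48.1  69.2]
wrist gate_right_pad 0.84 [477.3 321.3] [ 638.7 -121.3  115. ]
wrist ball_front_center 0.95 [411.3 224. ] [562.3 -35.4 132.1]
wrist ball_rear_center 0.93 [344.1 225.7] [515.9 -38.1 133.2]
channel_mouth [582.1 -51.3  89.4] [5.3 5.3]
gate_left_pad [631.7  50.2  70.8] [4.8 7.4 7.4]
gate_right_pad [ 633.7 -121.2  111.7] [1.  5.9 5.9]
ball_front_center [576.4 -46.6 112.6] [3.6 7.2 7. ]
ball_rear_center [518.8 -43.1 116. ] [0.7 1.1 1.1]
[[ 0.019  0.999  0.047]
 [ 0.002  0.047 -0.999]
 [-1.     0.019 -0.001]]
```

View pics/mos2.png

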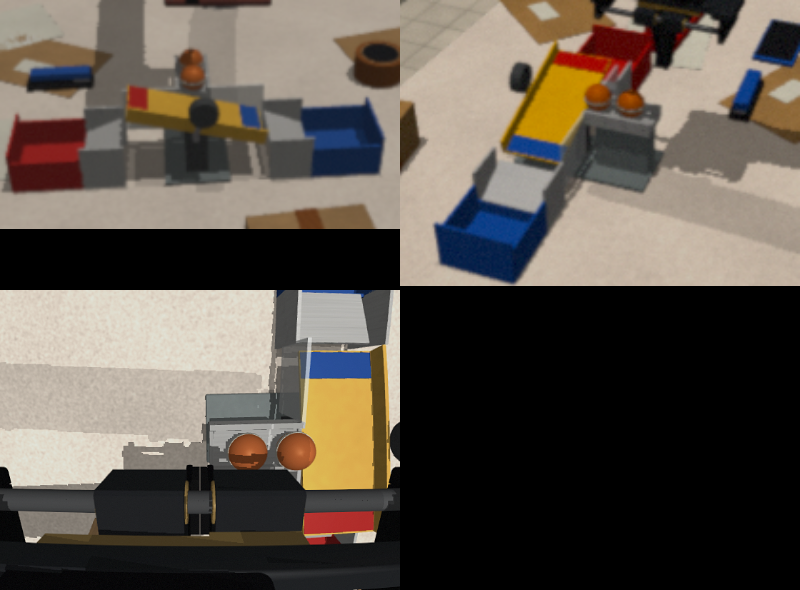

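The gate has rocked over: blue pad now at 69 mm, red at 115 mm. Balls are at wrist (248,452) and (296,451) in the mosaic, still in the channel: rear x≈517, y≈-40. Lower behind the rear ball.

Emit:
move_arm(
  targets=[
    {"slide": [0.015,-0.003,0],"rotation": [0,0,0]},
    {"slide": [0.025,-0.001,0],"rotation": [0,0,0]},
    {"slide": [0.02,0,0],"rotation": [0,0,0]},
    {"slide": [0.012,0,0],"rotation": [0,0,0]},
    {"slide": [0.006,0,0],"rotation": [0,0,0]},
    {"slide": [0,0,0],"rotation": [0,0,0]},
    {"slide": [0,0,0],"rotation": [0,0,0]},
  ],
)

```text
time_s: 7.47
ee_pos: [469.9, -41.8, 114.8]
orientation: [0.494, 0.506, -0.482, 0.517]
force: [-0.4, -0.2, -0.0]
finger_gap: 0.6
```

Emit:
move_arm(
  targets=[
    {"slide": [0,0.0025,0],"rotation": [0,0,0]},
    {"slide": [0,0.0025,0],"rotation": [0,0,0]},
    {"slide": [0,0.0025,0],"rotation": [0,0,0]},
    {"slide": [0,0.0025,0],"rotation": [0,0,0]},
    {"slide": [0,0.0025,0],"rotation": [0,0,0]},
    {"slide": [0,0.0025,0],"rotation": [0,0,0]},
    {"slide": [0,0.0025,0],"rotation": [0,0,0]},
    {"slide": [0,0.0025,0],"rotation": [0,0,0]},
  ],
)

```text
time_s: 8.13
ee_pos: [494.4, -40.8, 119.4]
orientation: [0.496, 0.505, -0.48, 0.518]
force: [-0.2, 0.1, 0.0]
finger_gap: 0.3
```

```bash
python3 b.py 3
```

```text
8.1333 [494.4 -40.8 119.4] 0.2684685331379578 [-0.2  0.1  0. ]
scene channel_mouth 0.87 [270.2 218. ] [584.8 -42.2  96.2]
scene gate_left_pad 0.83 [303.1 232.7] [619.6  54.9  66.8]
scene gate_right_pad 0.63 [243.5 219.8] [ 616.5 -118.3  112.1]
scene ball_front_center 0.5 [267.9 212.4] [588.1 -48.3 118.4]
scene ball_rear_center 0.55 [270.2 203.5] [561.6 -41.9 132.6]
side channel_mouth 0.86 [270.  203.3] [572.1 -22.8 117. ]
side gate_left_pad 0.92 [237.2 225.1] [638.8  45.3  69.7]
side gate_right_pad 0.73 [266.8 180.4] [569.2  -0.7 201.7]
side ball_front_center 0.53 [273.8 198.5] [564.7 -31.5 129.2]
side ball_rear_center 0.55 [287.9 201.9] [523.5 -32.2 128.9]
wrist gate_left_pad 0.59 [499.   97.4] [625.4  50.7  68.5]
wrist ball_front_center 0.86 [424.2 271. ] [562.4 -35.3 132.9]
channel_mouth [584.3 -43.9  98.3] [2.7 2.7]
gate_left_pad [629.1  52.7  73.4] [1.7 5.8 6.2]
gate_right_pad [ 628.4 -117.8  121.9] [1.7 1.7]
ball_front_center [574.6 -48.6 111.8] [2.  4.2 3.4]
ball_rear_center [531.1 -45.  116.2] [3.1 3.1]
```

View pics/mos3.png

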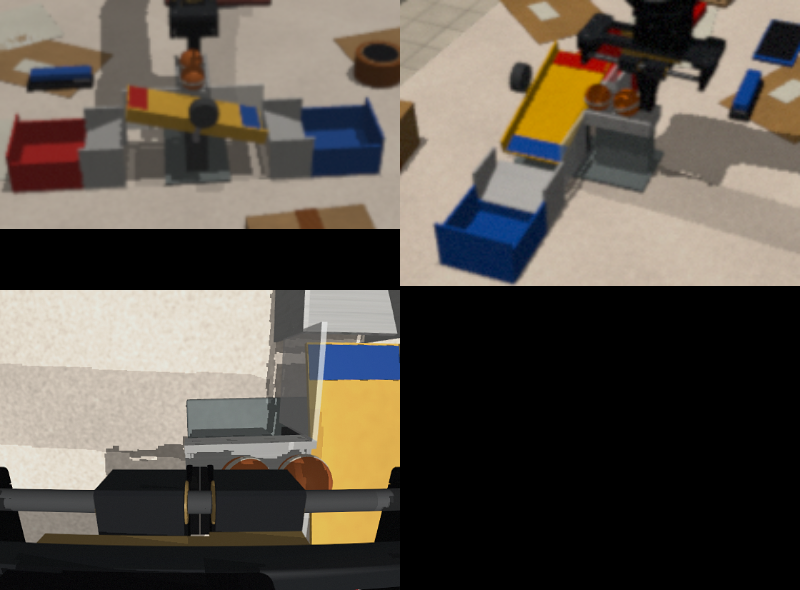

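Rear ball is now against the fingers, front ball at the mouth (mosaic wrist 306,470). The tool has risen 4.6 mm and pitched 1.6 deg, so I correct that while pushing on.

Emit:
move_arm(
  targets=[
    {"slide": [0.002,0,0],"rotation": [0,0,-0.8]},
    {"slide": [0.0015,0,0],"rotation": [0,0,-0.8]},
    {"slide": [0.001,0.0015,0],"rotation": [0,0,-0.2]},
    {"slide": [0.0008,0.0025,0],"rotation": [0,0,-0.1]},
    {"slide": [0.0006,0.0025,0],"rotation": [0,0,-0.1]},
    {"slide": [0.0006,0.0025,0],"rotation": [0,0,-0.1]},
  ],
)

```text
time_s: 9.53
ee_pos: [503.7, -40.3, 112.0]
orientation: [0.485, 0.515, -0.491, 0.508]
force: [0.6, -0.2, 0.5]
finger_gap: 0.7
```

Emit:
move_arm(
  targets=[
    {"slide": [-0.0002,0.0025,0],"rotation": [0,0,0.1]},
    {"slide": [-0.0002,0.0025,0],"rotation": [0,0,0.1]},
    {"slide": [0,0.0025,0],"rotation": [0,0,0]},
    {"slide": [0,0.0025,0],"rotation": [0,0,0]},
    {"slide": [0,0.0025,0],"rotation": [0,0,0]},
  ],
)

```text
time_s: 9.95
ee_pos: [517.6, -39.6, 111.9]
orientation: [0.486, 0.514, -0.49, 0.509]
force: [0.7, -0.1, 0.5]
finger_gap: 0.8
```

```bash
python3 b.py 4
```

```text
9.95 [517.6 -39.6 111.9] 0.7938523993101835 [ 0.7 -0.1  0.5]
scene channel_mouth 0.9 [269.5 216.4] [607.9 -43.1 117.6]
scene gate_left_pad 0.85 [302.3 232. ] [617.9  52.6  68.2]
scene gate_right_pad 0.7 [243.5 223.4] [ 633.6 -116.9  111.4]
scene ball_front_center 0.69 [269.8 214.9] [606.9 -42.1 122.1]
scene ball_rear_center 0.53 [268.7 204.9] [562.4 -46.4 128.2]
side channel_mouth 0.63 [270.  206.1] [581.  -40.8  94.3]
side gate_left_pad 0.94 [239.3 227.9] [629.1  51.6  67.4]
side gate_right_pad 0.68 [264.5 181.5] [578.4  -5.8 193.4]
side ball_front_center 0.47 [243.6 209.7] [627.3  25.8 111. ]
side ball_rear_center 0.74 [243.4 210.9] [627.   27.7 108.4]
wrist channel_mouth 0.67 [397.4 256.5] [547.1  -0.5 189.4]
wrist gate_left_pad 0.85 [472.5  96.7] [623.   49.8  68.8]
wrist ball_front_center 0.43 [400.  255.7] [547.8  -0.3 189.3]
channel_mouth [580.8 -40.8  96.5] [4.2 1.7 3. ]
gate_left_pad [624.5  52.1  70.4] [2.1 3.8 3.1]
gate_right_pad [ 636.4 -117.9  115.6] [2.3 2.3]
ball_front_center [607.8 -26.3 101.5] [23.9 44.5 27.3]
ball_rear_center [617.8 -14.2 126.4] [43.6 43.6]
```

View pics/mos4.png

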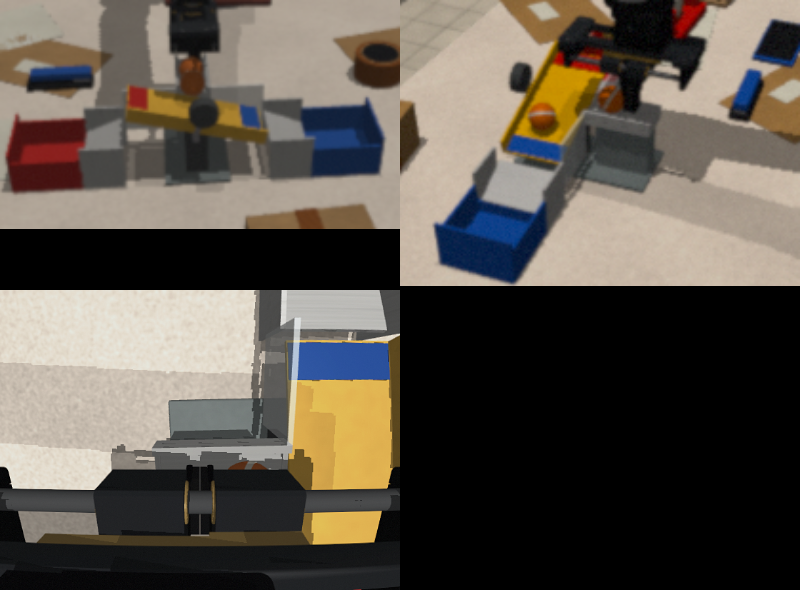

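Front ball has rolled onto the gate and heads for the blue tray (mosaic side view at 543,115). I continue with the rear one.

Emit:
move_arm(
  targets=[
    {"slide": [0,0.0025,0],"rotation": [0,0,0]},
    {"slide": [0,0.0025,0],"rotation": [0,0,0]},
    {"slide": [0,0.0025,0],"rotation": [0,0,0]},
    {"slide": [0,0.0025,0],"rotation": [0,0,0]},
    {"slide": [0,0.0025,0],"rotation": [0,0,0]},
    {"slide": [0,0.0025,0],"rotation": [0,0,0]},
    {"slide": [0,0.0025,0],"rotation": [0,0,0]},
    {"slide": [0,0.0025,0],"rotation": [0,0,0]},
    {"slide": [0,0.0025,0],"rotation": [0,0,0]},
  ],
)

```text
time_s: 11.6
ee_pos: [542.0, -38.5, 111.5]
orientation: [0.486, 0.514, -0.49, 0.509]
force: [-0.4, -0.6, -0.8]
finger_gap: 0.8
```

```bash
python3 b.py 5
```

```text
11.6 [542.  -38.5 111.5] 0.8146364602955373 [-0.4 -0.6 -0.8]
scene channel_mouth 0.88 [267.7 215.9] [587.7 -49.3 105.8]
scene gate_left_pad 0.58 [302.2 232.6] [622.6  52.1  69.4]
scene gate_right_pad 0.73 [242.5 223. ] [ 635.3 -119.5  114.1]
scene ball_front_center 0.58 [360.9 249.8] [670.  218.8  42.1]
scene ball_rear_center 0.44 [272.  210.1] [586.7 -36.1 125.5]
side channel_mouth 0.9 [272.9 206.1] [565.1 -26.  107.8]
side gate_left_pad 0.93 [237.5 225.5] [636.9  47.   70. ]
side gate_right_pad 0.91 [262.2 181.3] [584.9  -5.4 192.6]
side ball_front_center 0.54 [202.2 273.4] [626.3 244.6  63.1]
side ball_rear_center 0.56 [274.9 199.7] [561.4 -31.5 126.2]
wrist channel_mouth 0.92 [355.1 256.8] [560.3   0.4 190. ]
wrist gate_left_pad 0.84 [430.4  98. ] [622.8  48.5  69.2]
channel_mouth [578.1 -44.6  95.4] [6.2 4.3 8.1]
gate_left_pad [627.8  51.   72.8] [0.9 6.3 6.5]
gate_right_pad [ 641.7 -118.2  117.7] [0.8 0.8]
ball_front_center [650.3 219.4  29.7] [4.6 4.6]
ball_rear_center [567.7 -39.2 116.5] [3.8 3.8]
```

View pics/mos5.png

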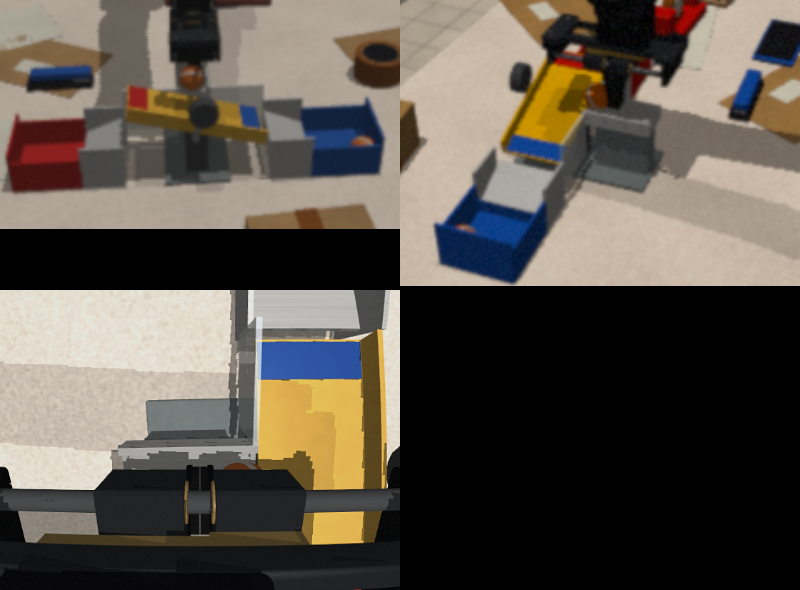

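Front ball is in the blue tray (side mosaic 465,230). The rear one is at x≈568, just before the mouth.

Emit:
move_arm(
  targets=[
    {"slide": [0,0.0025,0],"rotation": [0,0,0]},
    {"slide": [0,0.0025,0],"rotation": [0,0,0]},
    {"slide": [0,0.0025,0],"rotation": [0,0,0]},
    {"slide": [0,0.0025,0],"rotation": [0,0,0]},
  ],
)

```text
time_s: 12.83
ee_pos: [551.8, -38.1, 111.5]
orientation: [0.486, 0.514, -0.49, 0.509]
force: [0.1, 0.4, -0.0]
finger_gap: 0.2
```

```bash
python3 b.py 6|grep -E "ball|^1"
```

```text
12.8333 [551.8 -38.1 111.5] 0.23297974887594436 [ 0.1  0.4 -0. ]
scene ball_front_center 0.45 [359.  249.7] [670.  213.3  42.5]
scene ball_rear_center 0.66 [267.4 212.5] [595.8 -49.4 123.2]
side ball_front_center 0.67 [280.8 187.2] [530.3  -1.8 190.3]
side ball_rear_center 0.49 [262.2 200.7] [596.1 -24.  118.3]
wrist ball_front_center 0.19 [461.1  79.5] [631.9  55.7 103.6]
wrist ball_rear_center 0.72 [464.1  78. ] [632.7  56.4 104.7]
ball_front_center [601.2 118.8 132.7] [146.3 146.3]
ball_rear_center [601.9  -1.  137.4] [48.5 16.9 53.8]
```

View pics/mos6.png

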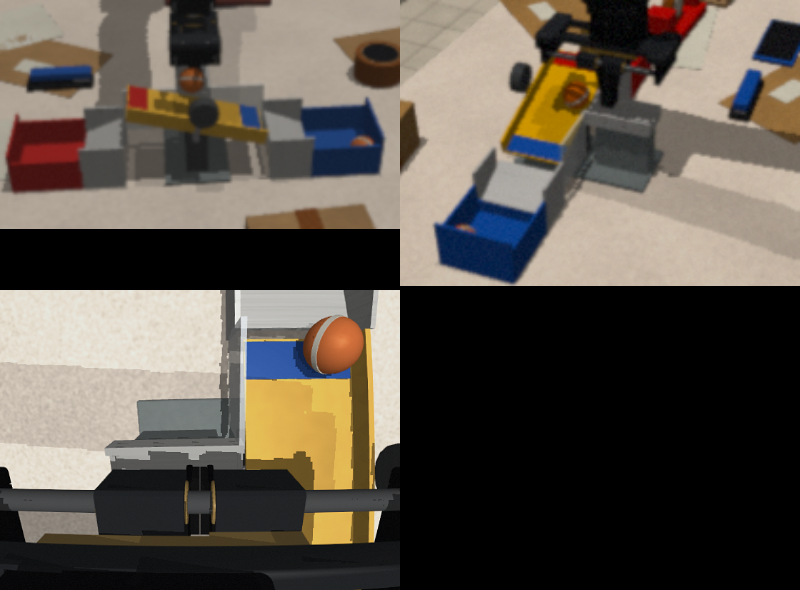

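The rear ball is rolling down over the blue pad (wrist mosaic 334,345). I back off and rise.

Emit:
move_arm(
  targets=[
    {"slide": [0,-0.005,0],"rotation": [0,0,0]},
    {"slide": [-0.01,-0.005,0],"rotation": [0,0,0]},
    {"slide": [-0.02,0,0],"rotation": [0,0,0]},
    {"slide": [-0.03,0,0],"rotation": [0,0,0]},
    {"slide": [-0.03,0,0],"rotation": [0,0,0]},
    {"slide": [-0.01,0,0],"rotation": [0,0,0]},
    {"slide": [0,0,0],"rotation": [0,0,0]},
    {"slide": [0,0,0],"rotation": [0,0,0]},
    {"slide": [0,0,0],"rotation": [0,0,0]},
    {"slide": [0,0,0],"rotation": [0,0,0]},
    {"slide": [0,0,0],"rotation": [0,0,0]},
    {"slide": [0,0,0],"rotation": [0,0,0]},
  ],
)

```text
time_s: 14.73
ee_pos: [535.8, -39.1, 214.5]
orientation: [0.484, 0.516, -0.492, 0.507]
force: [-0.1, -0.9, -0.7]
finger_gap: 0.6
```

```bash
python3 b.py 7|grep -E "ball|pad|^1"
```

```text
14.7333 [535.8 -39.1 214.5] 0.5528263255180215 [-0.1 -0.9 -0.7]
scene gate_left_pad 0.64 [301.5 233.5] [625.8  49.9  68.5]
scene gate_right_pad 0.64 [241.6 220.6] [ 625.3 -122.8  115.5]
scene ball_front_center 0.41 [358.2 249.9] [669.9 211.1  41.7]
scene ball_rear_center 0.42 [346.7 246.1] [656.9 179.6  45.4]
side gate_left_pad 0.63 [240.4 226. ] [629.1  45.1  69.4]
side gate_right_pad 0.73 [265.9 180.9] [ 634.6 -126.8  115.3]
side ball_front_center 0.36 [200.4 273.3] [631.7 244.5  61.3]
side ball_rear_center 0.65 [212.1 267.9] [632.4 192.9  37. ]
wrist gate_left_pad 0.65 [391.9 101.6] [625.9  50.   68.8]
gate_left_pad [626.7  49.4  70.8] [1.4 1.7 1.4]
gate_right_pad [ 631.7 -121.7  119.3] [0.6 0.6]
ball_rear_center [637.4 184.4  29.2] [1. 1.]
```

View pics/mos7.png

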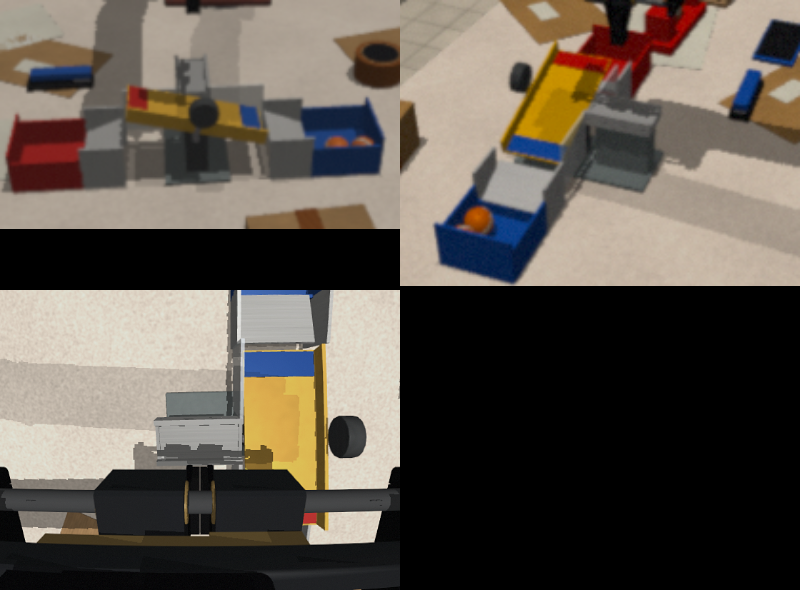

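Both balls are in the blue tray (scene mosaic 337,142 and 363,142). Wait for them to settle, then check.

Emit:
move_arm(
  targets=[
    {"slide": [0,0,0],"rotation": [0,0,0]},
    {"slide": [0,0,0],"rotation": [0,0,0]},
    {"slide": [0,0,0],"rotation": [0,0,0]},
    {"slide": [0,0,0],"rotation": [0,0,0]},
    {"slide": [0,0,0],"rotation": [0,0,0]},
    {"slide": [0,0,0],"rotation": [0,0,0]},
    {"slide": [0,0,0],"rotation": [0,0,0]},
    {"slide": [0,0,0],"rotation": [0,0,0]},
    {"slide": [0,0,0],"rotation": [0,0,0]},
    {"slide": [0,0,0],"rotation": [0,0,0]},
    {"slide": [0,0,0],"rotation": [0,0,0]},
    {"slide": [0,0,0],"rotation": [0,0,0]},
  ],
)

```text
time_s: 16.63
ee_pos: [536.4, -39.1, 215.6]
orientation: [0.485, 0.516, -0.492, 0.507]
force: [-0.2, -0.9, 1.0]
finger_gap: 0.5
```

```bash
python3 b.py 8|grep -E "ball|^1"
python3 - <<'E'
import cv2,numpy as np
for n in ['scene','side']:
    a=[cv2.imread(f'pics/{n}{k}.png').astype(int) for k in (0,7,8)]
    m=np.abs(a[2]-a[1]).max(2)>60; print(n,'7-8 changed',m.sum())
cv2.imwrite('pics/s8.png',cv2.imread('pics/scene8.png'))
E
```

```text
16.6333 [536.4 -39.1 215.6] 0.47694909163925214 [-0.2 -0.9  1. ]
scene ball_front_center 0.49 [357.5 249.7] [669.8 209.1  42.3]
scene ball_rear_center 0.64 [347.3 250. ] [672.8 179.4  43.8]
side ball_front_center 0.57 [201.9 275. ] [628.9 243.3  55.9]
side ball_rear_center 0.6 [212.6 266.3] [632.1 190.3  40.4]
ball_front_center [649.5 214.6  25.2] [0.9 0.9]
ball_rear_center [643.9 180.9  24.4] [4.9 4.9]
scene 7-8 changed 0
side 7-8 changed 0
```

View pics/s8.png

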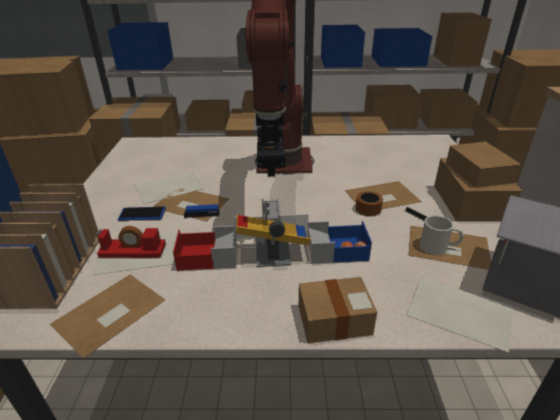

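View pics/scene0.png

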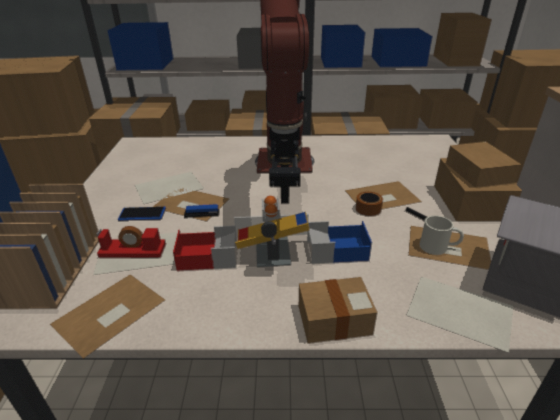

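Both balls are at rest in the blue tray (scene 346,246 and 361,246). The bystanders look the same as at the start.

```bash
python3 -c "
from workcell import manip
print(manip.finish_job())"
```

```text
the job is handed in; nothing more can be done
None
```

Both capsules are in the blue tray, and I handed the job in at about 17 s of the 51 s allowed.

I pressed the raised blue end of the gate down with closed fingertips. I then checked that it had rocked over (blue pad about 69 mm, red pad about 115 mm) before touching the capsules. I pushed the rear capsule slowly along the channel. Each capsule rolled off by itself into the blue tray, and I then backed the arm off and raised it clear.

**Last checks:**
- The two capsules lie near (650, 215) and (644, 181) mm, centres about 25 mm up.
- Nothing moved between the last two sets of pictures, taken about 2 s apart.
- The gate still slopes to blue, and the bystanders look the same as in the first picture.
- The wrist force stayed near zero in every reading.

**What disagreed:**
- During the push the tool drifted up about 5 mm and tilted about 1.6°; I corrected this partway.
- The networks' ball points were sometimes wrong during rolling, so I relied on the pictures there.
- The two camera views of the rear capsule disagreed by about 5 mm at the end, because the tray wall hides part of it.

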